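Wedge the sagging tin bin shut

ROBOT

A 6-joint arm with a two-finger parallel gripper is mounted at the origin on the work surface. World frame = base frame: x ahead of the robot, y to its left, z up, the work surface at z = 0. Lengths are in mm, angles in rad, forces in N, time in s.
With the tool pointing down it reaches from about 350 to 975 mm from the base axis. Payload 7.1 kg.
Tool frame: the origin (TCP) lies at the very end of the fingers, on their centre line; the grasp point (between the pads) lies 19 mm behind it; y points along the fingers, z is the direction in which the jaws open and shut, and the axes are right-handed (so a half turn about y gives the same grasp; the last joint's range is limited). The gripper opens to 88 mm and grips with 3 to 60 N. Pads are 20 mm wide; open, the fingers measure 115 mm over their backs; the gripper's body (75 mm by 178 mm) begins 61 mm behind the grasp point.
Start: joints at [-1.36, 0.423, 1.63, -0, 1.089, -0.019], TCP at [142.384, -608.549, 222.675] pointing down, gripper open.
Joint ranges: [-3, 3], [-0.9, 2.11], [0.09, 2.58], [-1.31, 4.45], [0.11, 2.69], [-2.54, 2.54]. Speed limits (rad/s): [2.39, 2.39, 3.01, 3.14, 3.14, 3.14].

INTERFACE

Orientations are given as a rotation vector (axis times angle).
In Python, from workcell import ctrl gives the robot as it stands.
- The arm moves only by the shell command python3 -m jog 'ROWS'. ROWS is JSON, a list of rows, each a list of 3 entries, a list of its own where there are three numbers: the opening, from 0 (shut) to 1 (fully open), then the shift along the tool's x, y, z in cm, then the turn, a rotation vector about the tool's x, y, z in rad. In form: [[claw, [dx, dy, dz], [wx, wy, wz]], ...]. A call has 1 to 8 rows; each row is the pose to reach, as a shift and turn from the pose commanded when the call began, along the tool's axes at that moment; what a row does not reach only later rows make up. A row lasts 1/10 s, in which the tool goes at most 50 mm and 8.59 degrees, less where a joint would pass 70% of its speed; a pose out of reach is approached as far as the arm can. A call with a gripper value outside its range is refused whole. The fingers move at their own pace and stop on an object; the grip force is fixed at half the most. Time passes only in rows, so rows that repeat a pose let the fingers close. It gives the time, the measured TCP pose, the force and the opening at its end, in the units of the state.
- ctrl.get_obs(): the state, without advancing time (a new reading comes with each control period).
- ctrl.get_image(name): name is "side" or "top" or "wrist"; returns a dict with "color" (480x640x3 uint8, red, green, blue), "z_map" (480x640 float32, mm along the optical axis (not along the pixel's ray), 0 where there is no reading), "fx", "fy", "cx", "cy" (pixels), "pose" (4x4, takes a point from camera to world coordinates). Camera axes: x right, y down, z forward; pixel columns grow to the right and rows downward; lengths in mm; the calibration is good to about 2 mm. A picture is of the moment at which its call begins.
- ctrl.close_job(): hands the job in, once; it reports no verdict.
The state is a dict: "t": time; "qpos": joint angles; "qvel": joint speeds; "joint_torque": joint torques, N m; "ee_pos": TCP position; "orientation": TCP orientation; "ft_force": force on the tool from outside, world axes, zero at the start; "moment": the same for the moment, N m; "width": finger opening in mm.
Only numpy, scipy, OpenCV 4.12 (cv2) and the standard library are available. Lean on these libraries where they do the work, as an engineer would, in place of code of your own. Each camera call takes 0.05 s, during which the arm holds its last target.

TASK

The dented tin bin under the oak shelf sags on its pivot pin. Pick up the green wedge, slide it flat on the desk, thin end first and square to the shelf, under the middle of the bin's lip and tap it in until the bin is shut up against the oak edge and the wedge is jammed tight, then let go so that it holds by itself. Feel for the bite and stop there: do not bend the tin any further, and leave everything else where it is.

Things in the scene. Friction and masses are not known exactly. Their poses are not given: they have to be found in the camera images.
- riser: Fixed oak-veneered shelf on the desk, 242 deep (x) x 300 wide (y) x 126 high, board's underside at 104, at yaw -0.2 to 0.2. Origin: centre of its footprint on the desk; +x points from its open front to its back (drive the wedge along +x), z up. Under its front edge, between two cheeks, hangs the tilting bin, nose towards -x.
- bin (a joint): Tilt of the dented tin bin (136 deep, 196 wide, 74 high) about its pivot pin (along y, at x 10, z 78 in the riser frame). 0 = shut: rim on the underside of the oak edge, a hard stop. Grows as the nose sags; 0.0774 rad = fully sagged, where it rests by its weight. Lifting the nose takes only 1 to 2.5 N at the lip.
- lip_mid (a point): On the bin: design point of the middle of the lip's underside, in the riser frame x -145, z 23 (shut) or 11 (sagged). Level bead 8 thick, 188 wide (y), 25 in front of the bin's front. The tin is bent: the real bead is up to 4 higher or lower than this point, new each time and not in this reading, so feel how far to go. Over 20 N bends it.
- wedge: Green wooden wedge lying flat, 165 long, 32 wide, about 0.09 kg. Origin: on its base under the middle of the heel block; +x towards the thin tip, z up. Heel block x -17.5 to 17.5, 32 wide, 50 high: grip it across y from above. The tongue's top slopes straight from 32 high at x 17.5 to 4 high at the tip, x 147.5.
- wedge_tip (a point): Middle of the wedge's thin end, on its base. The push is 1.3 to 2.2 times the lip load: up to about 9 N while the bin rises, then, on its stop, some 3 N more per mm. Stop at 14 to 18 N: after release the lip must bear on it with over 5 N (the weight alone gives 2.5). Pressing the wedge down on the desk adds friction and hides this: keep it light.
- comb: Bystander, leave alone: cracked amber acrylic harmonica body, 100 x 27 x 8, on top of the riser. Origin: about the middle of its underside.
- reedplate: Bystander, leave alone: brass reed plate, 100 x 28 x 4, on top of the riser. Origin: about the middle of its underside.
- file: Bystander, leave alone: flat steel tuning file with a cherry handle, 200 long, 20 high. Origin: under the joint of blade and handle, blade towards +x.
- magnet: Bystander, leave alone: red horseshoe magnet lying flat, 55 x 48 x 12. Origin: under the centre of its bend.
- slidebutton: Bystander, leave alone: round chromed slide button, 26 across, 13.5 high. Origin: about the middle of its underside.
- jar: Bystander, leave alone: small glass jar with a black lid, 44 across, 50 high. Origin: about the middle of its underside.
- screwdriver: Bystander, leave alone: screwdriver, 150 long. Origin: about the middle of its underside.
Mind the look-alikes: they are no part of the job. Several things have the shape of the wedge; the one meant has the colours described above.

How it is judged (in metres and radians):
On the way, in this order (a step that is already met when the one before it is completed fails the run):
1. the wedge's thin end is under the middle part of the lip (x of wedge_tip in the frame of riser above -0.14 m and z of wedge_tip in the frame of riser below 0.02 m and y of wedge_tip in the frame of riser between -0.05 and 0.05 m), for 0.1 s.
2. the wedge has raised the bin shut and bites (value of joint bin below 0.012 rad and contact force between wedge and riser above 5 N), for 0.2 s.
At the end, for the whole second after the job is handed in: Bin shut (joint below 0.012 rad); wedge released, still, flat on the desk (tilt below 0.06 rad, base within 4 mm), within 40 mm of the bin's middle and 0.2 rad of square, and jammed with more than 5 N between wedge and bin (all of step 2 and y of wedge in the frame of riser between -0.04 and 0.04 m and angle between the x axis of wedge and the x axis of riser, either way round below 0.2 rad and angle between wedge's own z axis and vertical below 0.06 rad and linear speed of wedge below 0.01 m/s and height (world z) of wedge below 0.004 m); the robot touches nothing.
It fails at once if the tin is bent: the wedge loads the bin or riser with more than 20 N (contact force between wedge and riser above 20 N).
It fails at once if the arm or fingers press on the bin or riser with more than 25 N (contact force between any of the fingers, the arm and riser above 25 N).
It fails at once if a bystander is moved by more than 20 mm (distance of any of comb, reedplate, file, magnet, slidebutton, jar, screwdriver from where it was at the start of the episode above 0.02 m).
It also fails if it takes over 72 s, if anything falls off the work surface, if the arm or the gripper's body presses on something with over 40 N, if the wrist force passes 120 N, or if a joint passes its speed limit or range.

## Working session

There is one attempt and no reset: what is moved stays moved. The work goes in short steps, Python scripts to look and compute and a shell command to move; the robot and the scene stay as the last step left them, time stands still between calls to the robot, and variables do not carry over. Pictures are saved under pics/ and viewed, and the job is handed in when it is done.

```bash
ls; mkdir -p pics
python3 - <<'E'
from workcell import ctrl
import cv2,numpy as np
print(ctrl.get_obs())
for n in ["side","top","wrist"]:
    im=ctrl.get_image(n); cv2.imwrite(f"pics/{n}0.png",im["color"][:,:,::-1])
    np.savez(f"pics/{n}0.npz",**{k:v for k,v in im.items()})
    print(n,im["fx"],im["fy"],im["cx"],im["cy"],np.round(im["pose"],3).tolist())
E
```

```text
pics
{'t': 0.0, 'qpos': array([-1.36000231e+00,  4.23800548e-01,  1.63066339e+00, -3.38062900e-05,
        1.08859738e+00, -1.89879460e-02]), 'qvel': array([ 0.00110919, -0.00204763, -0.00195238, -0.00137105,  0.00092605,
       -0.00166639]), 'joint_torque': array([-2.28805635e-03, -5.44618106e+01, -2.73661155e+01,  6.40924461e-02,
        2.27945996e-02, -9.98950759e-05]), 'ee_pos': array([ 142.26376058, -608.03966898,  221.93730738]), 'orientation': array([-0.24250788,  2.10130594, -2.09822196]), 'ft_force': array([ 0.25941493, -1.52617692, -0.07035953]), 'moment': array([ 0.00580131, -0.03679497,  0.00898794]), 'width': 87.66895068407455}
side 505.01772240768423 505.01772240768423 315.0364661409984 232.6763679189839 [[0.998, -0.027, 0.051, 474.479], [-0.056, -0.641, 0.765, -882.228], [0.012, -0.767, -0.641, 831.867], [0.0, 0.0, 0.0, 1.0]]
top 536.4704160146564 536.4704160146564 318.97878354166454 236.71951102777797 [[-0.018, -0.991, 0.131, 379.205], [-1.0, 0.018, 0.004, 2.66], [-0.006, -0.131, -0.991, 1294.262], [0.0, 0.0, 0.0, 1.0]]
wrist 357.33586063259014 357.33586063259014 325.4992678831393 236.34950418861297 [[0.228, -0.945, -0.233, 205.941], [-0.974, -0.221, -0.053, -594.328], [-0.001, 0.239, -0.971, 383.212], [0.0, 0.0, 0.0, 1.0]]
```

View pics/top0.png

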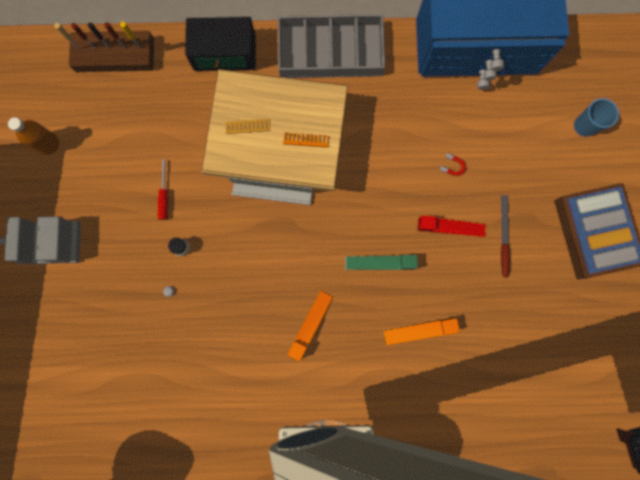

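View pics/side0.png

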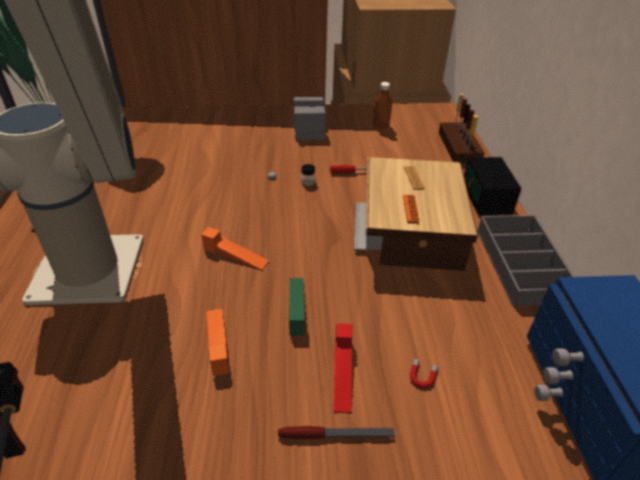

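The wedge-shaped things in the top view are green at (382,262), red at (452,226), orange at (310,325) and orange at (422,332). Only (382,262) is green, so that is the one. I'll confirm it in a crop and measure it and the riser.

```bash
cat > h.py <<'E'
import numpy as np,cv2
def load(n): return dict(np.load(f"pics/{n}.npz"))
def ray(im,u,v):
    d=np.stack([(np.asarray(u,float)-im["cx"])/im["fx"],(np.asarray(v,float)-im["cy"])/im["fy"],np.ones_like(np.asarray(u,float))],-1)
    return d@im["pose"][:3,:3].T
def plane(im,u,v,z):
    d=ray(im,u,v);o=im["pose"][:3,3]
    return o+d*((z-o[2])/d[...,2])[...,None]
def cloud(im):
    v,u=np.mgrid[:480,:640]; d=ray(im,u,v)
    p=im["pose"][:3,3]+d*im["z_map"][...,None]; p[im["z_map"]<=0]=np.nan; return p
E
python3 - <<'E'
from h import *
im=load("top0");P=cloud(im)
c=im["color"]
hsv=cv2.cvtColor(c,cv2.COLOR_RGB2HSV)
g=(cv2.inRange(hsv,(65,80,40),(95,255,255))>0); g[:200]=0;g[300:]=0;g[:,:300]=0;g[:,450:]=0
print(g.sum())
Q=P[g]; print(np.nanpercentile(Q,[1,50,99],axis=0).round(1))
pts=np.argwhere(g)[:,::-1].astype(np.float32)
print(cv2.minAreaRect(pts))
heel=g&(P[...,2]>43)
print("heel",heel.sum(),np.nanmean(P[heel],0),cv2.minAreaRect(P[heel][:,:2].astype(np.float32)))
ton=g&(P[...,2]<30)
r=cv2.minAreaRect(P[g][:,:2].astype(np.float32));print("all",r)
# axis from line fit of tongue
q=P[ton];q=q[~np.isnan(q).any(1)]
print("tongue line",cv2.fitLine(q[:,:2].astype(np.float32),cv2.DIST_HUBER,0,.01,.01).ravel())
# riser top
s=(P[...,2]>112)&(P[...,2]<140);s[:60]=0;s[200:]=0;s[:,:190]=0;s[:,360:]=0
s=cv2.morphologyEx(s.astype(np.uint8),cv2.MORPH_OPEN,np.ones((5,5)))>0
cnt=P[s];print(s.sum(),np.nanmedian(cnt[:,2]));print("riser",cv2.minAreaRect(cnt[:,:2].astype(np.float32)))
b=cv2.boxPoints(cv2.minAreaRect(cnt[:,:2].astype(np.float32)));print(b)
cv2.imwrite("pics/crop1.png",cv2.resize(c[140:340,180:500,::-1],None,fx=2.5,fy=2.5,interpolation=cv2.INTER_CUBIC))
E
```

```text
749
[[ 469.3 -214.8    3.9]
 [ 483.6 -143.2   23.5]
 [ 496.8  -59.3   54.6]]
((381.5, 261.5), (69.0, 11.0), 0.0)
heel 171 [ 481.88118438 -199.19129478   50.33224548] ((481.8620300292969, -199.8558349609375), (33.61620330810547, 26.277236938476562), 88.71867370605469)
all ((483.7088623046875, -137.93907165527344), (157.82432556152344, 24.820270538330078), 87.53044891357422)
tongue line [ 3.15943398e-02  9.99500751e-01  4.84881256e+02 -1.15657845e+02]
13855 127.2628243818865
riser ((783.8651733398438, 103.46072387695312), (300.79083251953125, 247.01828002929688), 81.24134063720703)
[[638.8952   -26.373787]
 [883.0329   -63.987938]
 [928.83514  233.29523 ]
 [684.69745  270.9094  ]]
```

View pics/crop1.png

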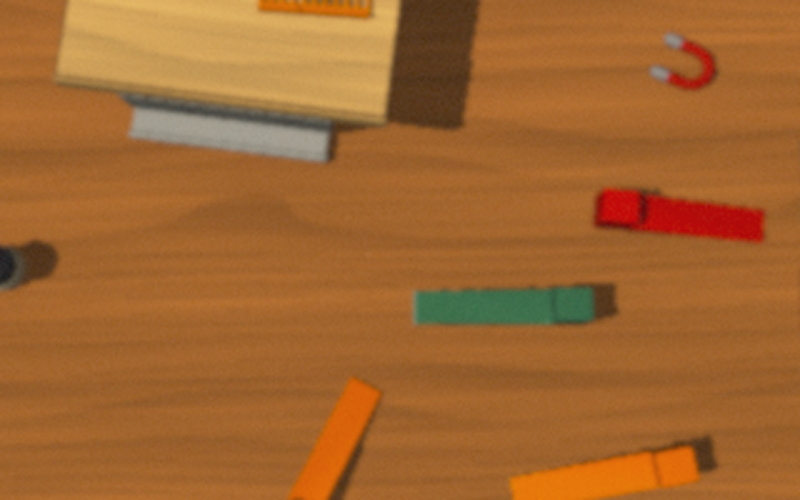

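The crop confirms it: the green wedge has its heel block at crop (574,304) on the right and its thin tip at (415,307). The bin lip is the grey strip at about (232,132). Next I'll work out the exact poses and the tool frame.

```bash
cat >> h.py <<'E'
from scipy.spatial.transform import Rotation as R
th=np.deg2rad(81.24-90); RX=np.array([np.cos(th),np.sin(th),0]);RY=np.array([-RX[1],RX[0],0]); RC=np.array([783.9,103.5,0])
def toriser(p): d=np.asarray(p)-RC; return np.stack([d@RX,d@RY,d[...,2]],-1)
E
python3 - <<'E'
from h import *
from workcell import ctrl
o=ctrl.get_obs(); M=R.from_rotvec(o["orientation"]).as_matrix(); print("tool axes cols",M.round(3).tolist())
w=load("wrist0"); print("cam in tool",(M.T@(w["pose"][:3,3]-o["ee_pos"])).round(1))
im=load("top0")
u=lambda x:180+x/2.5-.0; v=lambda y:140+y/2.5
print("tip top edge z4",plane(im,[u(415),u(415)],[v(291),v(323)],4).round(1))
print("heel end z50",plane(im,[u(594),u(592)],[v(286),v(322)],50).round(1))
print("heel front z50",plane(im,[u(557),u(555)],[v(288),v(322)],50).round(1))
# riser corners in the front edge z126; lip corners
print("front edge z126",plane(im,[u(56),u(386)],[v(78),v(122)],126).round(1))
P=cloud(im)
m=(P[...,2]>8)&(P[...,2]<40); m[:170]=0;m[215:]=0;m[:,:225]=0;m[:,320:]=0
hsv=cv2.cvtColor(im["color"],cv2.COLOR_RGB2HSV); m&=hsv[...,1]<90
q=toriser(P[m]);print(m.sum(),np.nanpercentile(q,[2,50,98],axis=0).round(1))
E
```

```text
tool axes cols [[-0.974, -0.0, 0.228], [-0.228, 0.001, -0.974], [-0.0, -1.0, -0.001]]
cam in tool [ -65.1 -161.1    0.9]
tip top edge z4 [[500.8 -57.    4. ]
 [469.9 -56.3   4. ]]
heel end z50 [[ 498.1 -221.5   50. ]
 [ 464.6 -218.3   50. ]]
heel front z50 [[ 496.9 -187.1   50. ]
 [ 465.3 -184.    50. ]]
front edge z126 [[686.4 264.9 126. ]
 [640.6 -29.3 126. ]]
1023 [[-142.2  -92.8   10.4]
 [-126.9   -2.1   16.5]
 [-113.9   89.5   36. ]]
```

```bash
cat >> h.py <<'E'
def goal(M,p,pos,deg,M2=None):
    "commanded pose M,p -> shift cm, rotvec in tool axes; deg = world angle of tool x, tool y down"
    a=np.deg2rad(deg); x=np.array([np.cos(a),np.sin(a),0]); y=np.array([0,0,-1.]); T=np.stack([x,y,np.cross(x,y)],1)
    return (M.T@(np.asarray(pos)-p)/10).round(2), R.from_matrix(M.T@T).as_rotvec().round(3)
def now():
    from workcell import ctrl
    o=ctrl.get_obs(); return R.from_rotvec(o["orientation"]).as_matrix(),o["ee_pos"],o
def status():
    M,p,o=now(); print("t",round(o["t"],2),"p",p.round(2),"xang",np.degrees(np.arctan2(M[1,0],M[0,0])).round(2),"ydown",M[:,1].round(4),"F",o["ft_force"].round(2),"w",round(o["width"],1),"q",o["qpos"].round(2)); return M,p
E
python3 - <<'E'
from h import *
M=R.from_rotvec([-0.24250788,  2.10130594, -2.09822196]).as_matrix();
M,p=status(); print(goal(M,np.array([142.384,-608.549,222.675]),[481.5,-202.5,110],-91.6))
E
```

```text
t 0.15 p [ 142.3  -608.14  222.08] xang -166.83 ydown [-3.0e-04  1.2e-03 -1.0e+00] F [-2.03 -0.41 -0.51] w 87.6 q [-1.36  0.42  1.63 -0.    1.09 -0.02]
(array([-42.27,  11.31, -31.8 ]), array([ 1.000e-03, -1.313e+00, -1.000e-03]))
```

```bash
python3 -m jog '[[1,[-21,5.65,-16],[0,-0.65,0]],[1,[-21,5.65,-16],[0,-0.65,0]],[1,[-21,5.65,-16],[0,-0.65,0]],[1,[-21,5.65,-16],[0,-0.65,0]],[1,[-21,5.65,-16],[0,-0.65,0]],[1,[-21,5.65,-16],[0,-0.65,0]]]'
python3 - <<'E'
from h import *
M,p=status(); print(goal(M,p,[481.5,-202.5,110],-91.6))
E
```

```text
t: 0.75
ee_pos: [311.5, -401.2, 165.1]
orientation: [-0.802, 1.697, -1.692]
ft_force: [-0.3, 0.1, -0.6]
width: 87.6
t 0.75 p [ 311.51 -401.23  165.08] xang -129.37 ydown [-0.0012  0.0025 -1.    ] F [-0.28  0.15 -0.6 ] w 87.6 q [-0.93  0.34  1.93  0.    0.88 -0.25]
(array([-26.14,   5.54,   0.55]), array([ 0.002, -0.659, -0.002]))
```

```bash
python3 -m jog '[[1,[-26.14,5.54,0.55],[0,-0.66,0]],[1,[-26.14,5.54,0.55],[0,-0.66,0]],[1,[-26.14,5.54,0.55],[0,-0.66,0]],[1,[-26.14,5.54,0.55],[0,-0.66,0]],[1,[-26.14,5.54,0.55],[0,-0.66,0]],[1,[-26.14,5.54,0.55],[0,-0.66,0]],[1,[-26.14,5.54,0.55],[0,-0.66,0]],[1,[-26.14,5.54,0.55],[0,-0.66,0]]]'
python3 - <<'E'
from h import *
M,p=status(); print(goal(M,p,[481.5,-202.5,110],-91.6))
from workcell import ctrl
im=ctrl.get_image("wrist"); cv2.imwrite("pics/w1.png",im["color"][:,:,::-1]); np.savez("pics/w1.npz",**im)
P=cloud(im); hsv=cv2.cvtColor(im["color"],cv2.COLOR_RGB2HSV)
g=cv2.inRange(hsv,(65,80,30),(95,255,255))>0
h=g&(abs(P[...,2]-50)<5); print(h.sum(),cv2.minAreaRect(P[h][:,:2].astype(np.float32)),P[h].mean(0))
a=g&np.isfinite(P[...,0]); print(cv2.minAreaRect(P[a][:,:2].astype(np.float32)),np.percentile(P[a],[1,50,99],axis=0))
E
```

```text
t: 1.55
ee_pos: [481.0, -206.8, 110.6]
orientation: [-1.195, 1.232, -1.231]
ft_force: [-0.7, -0.1, 0.6]
width: 87.6
t 1.55 p [ 481.   -206.84  110.58] xang -91.72 ydown [-7.e-04  1.e-04 -1.e+00] F [-0.74 -0.05  0.63] w 87.6 q [-0.43  0.44  1.93 -0.    0.77 -0.4 ]
(array([-0.44,  0.06,  0.04]), array([ 0.001, -0.002, -0.   ]))
701 ((484.67816162109375, -201.7110595703125), (32.22978973388672, 29.353984832763672), 86.6843490600586) [ 486.94820192 -197.42270003   49.16322494]
((469.77056884765625, -136.705322265625), (158.82510375976562, 69.876708984375), 85.31990814208984) [[ 471.09528694 -207.22858355    5.37532567]
 [ 486.76568676 -135.78397761   20.43598693]
 [ 502.11976983  -66.62273784   49.96910899]]
```

View pics/w1.png

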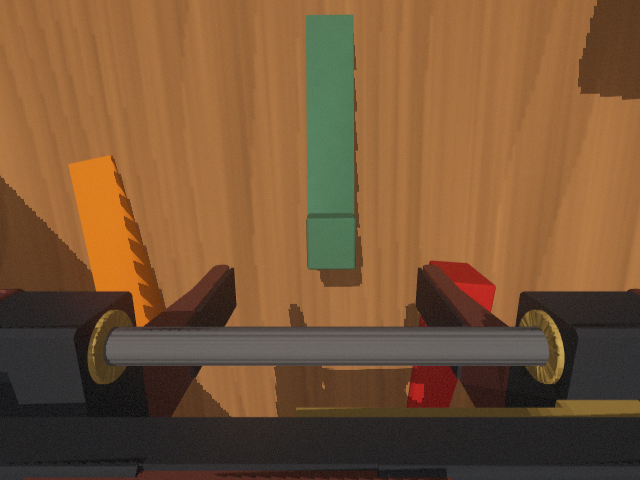

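The wrist view shows the green wedge between the fingers, heel block at px (307–355, 215–268) and tip at (331,15). Both fingers are clear of it.

Run:
```python
from h import *
im=load("w1")
print(plane(im,[307,355,308,354],[215,215,268,268],50).round(1))
print("tip",plane(im,[306,353],[15,15],4).round(1))
status()
```

```text
[[ 470.4 -183.2   50. ]
 [ 500.7 -184.1   50. ]
 [ 469.6 -218.3   50. ]
 [ 499.6 -219.2   50. ]]
tip [[472.9 -55.8   4. ]
 [504.3 -56.7   4. ]]
t 1.6 p [ 480.71 -207.37  110.77] xang -91.79 ydown [-5.e-04  0.e+00 -1.e+00] F [ 0.04  0.21 -0.95] w 87.7 q [-0.43  0.44  1.93 -0.    0.77 -0.4 ]
```

```bash
python3 -m jog '[[1,[-0.56,4,0.33],[0,0,0]],[1,[-0.56,7,0.33],[0,0,0]],[1,[-0.56,8.5,0.33],[0,0,0]],[1,[-0.56,9.2,0.33],[0,0,0]],[1,[-0.56,9.2,0.33],[0,0,0]]]'
python3 - <<'E'
from h import *
status()
E
```

```text
t: 2.1
ee_pos: [484.2, -202.1, 18.6]
orientation: [-1.194, 1.234, -1.232]
ft_force: [0.1, 0.9, 0.4]
width: 87.7
t 2.1 p [ 484.25 -202.1    18.57] xang -91.85 ydown [-8.e-04  3.e-04 -1.e+00] F [0.08 0.91 0.38] w 87.7 q [-0.42  0.61  1.95 -0.    0.59 -0.39]
```

```bash
python3 -m jog '[[0,[0,0,0],[0,0,0]],[0,[0,0,0],[0,0,0]],[0,[0,0,0],[0,0,0]],[0,[0,0,0],[0,0,0]],[0,[0,0,0],[0,0,0]],[0,[0,0,0],[0,0,0]],[0,[0,0,0],[0,0,0]],[0,[0,0,0],[0,0,0]]]'
python3 - <<'E'
from h import *
status()
E
```

```text
t: 2.9
ee_pos: [484.7, -201.5, 18.8]
orientation: [-1.194, 1.232, -1.232]
ft_force: [0.5, -0.0, 1.1]
width: 31.7
t 2.9 p [ 484.7  -201.46   18.78] xang -91.78 ydown [-1.e-04  1.e-04 -1.e+00] F [ 0.54 -0.04  1.12] w 31.7 q [-0.42  0.61  1.95  0.    0.59 -0.39]
```

```bash
python3 -m jog '[[0,[0,-1.5,0],[0,0,0]],[0,[0,-5,0],[0,0,0]],[0,[0,-5,0],[0,0,0]],[0,[0,-5,0],[0,0,0]]]'
python3 - <<'E'
from h import *
M,p=status(); print(goal(M,p,RC-322*RX+[0,0,68.8],171.24))
E
```

```text
t: 3.3
ee_pos: [485.4, -201.8, 70.0]
orientation: [-1.193, 1.23, -1.234]
ft_force: [0.3, 0.4, -1.3]
width: 31.8
t 3.3 p [ 485.38 -201.79   70.04] xang -91.78 ydown [ 0.0022 -0.001  -1.    ] F [ 0.31  0.35 -1.31] w 31.8 q [-0.42  0.51  1.94 -0.    0.69 -0.39]
(array([-35.35,   0.08,  -3.07]), array([-2.000e-03,  1.693e+00, -1.000e-03]))
```

```bash
python3 -m jog '[[0,[-35.35,0,-3.07],[0,1.693,0]],[0,[-35.35,0,-3.07],[0,1.693,0]],[0,[-35.35,0,-3.07],[0,1.693,0]],[0,[-35.35,0,-3.07],[0,1.693,0]],[0,[-35.35,0,-3.07],[0,1.693,0]],[0,[-35.35,0,-3.07],[0,1.693,0]],[0,[-35.35,0,-3.07],[0,1.693,0]],[0,[-35.35,0,-3.07],[0,1.693,0]]]'
python3 - <<'E'
from h import *
M,p=status(); print(goal(M,p,RC-322*RX+[0,0,68.8],171.24))
E
```

```text
t: 4.1
ee_pos: [464.4, 149.7, 68.1]
orientation: [-0.476, 1.957, -1.957]
ft_force: [0.2, -0.0, 0.6]
width: 32.0
t 4.1 p [464.45 149.68  68.1 ] xang -152.76 ydown [-1.6e-03 -5.0e-04 -1.0e+00] F [ 0.22 -0.03  0.65] w 32.0 q [ 0.29  0.48  2.02 -0.    0.65  1.38]
(array([-0.24, -0.07, -0.2 ]), array([-0.   ,  0.628,  0.002]))
```

```bash
python3 -m jog '[[0,[0,0,0],[0,0.628,0]],[0,[0,0,0],[0,0.628,0]],[0,[0,0,0],[0,0.628,0]],[0,[0,0,0],[0,0.628,0]],[0,[0,0,0],[0,0.628,0]],[0,[0,0,0],[0,0.628,0]]]'
python3 - <<'E'
from h import *
from workcell import ctrl
M,p=status(); print(goal(M,p,RC-322*RX+[0,0,68.8],171.24))
for n in ["top","wrist"]:
    im=ctrl.get_image(n); cv2.imwrite(f"pics/{n}2.png",im["color"][:,:,::-1]); np.savez(f"pics/{n}2.npz",**im)
E
```

```text
t: 4.7
ee_pos: [465.0, 147.9, 68.3]
orientation: [-0.154, -2.145, 2.146]
ft_force: [-0.5, 0.1, -1.1]
width: 31.9
t 4.7 p [465.02 147.9   68.25] xang 171.71 ydown [-1.2e-03 -3.0e-04 -1.0e+00] F [-0.54  0.14 -1.12] w 31.9 q [0.28 0.48 2.02 0.   0.64 2.  ]
(array([ 0.  , -0.05, -0.47]), array([-0.001,  0.008,  0.001]))
```

View pics/top2.png

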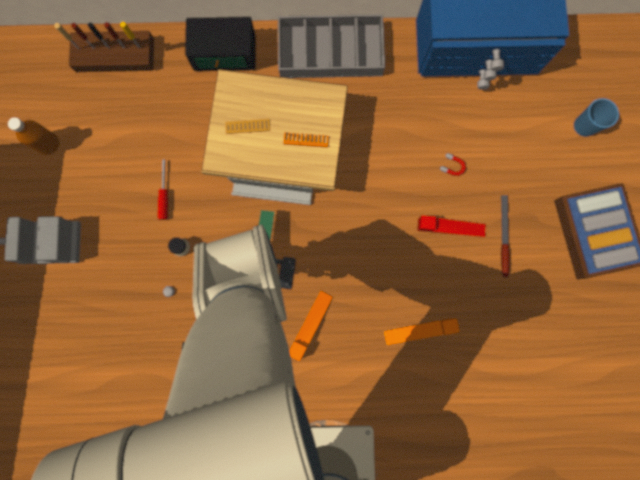

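View pics/wrist2.png

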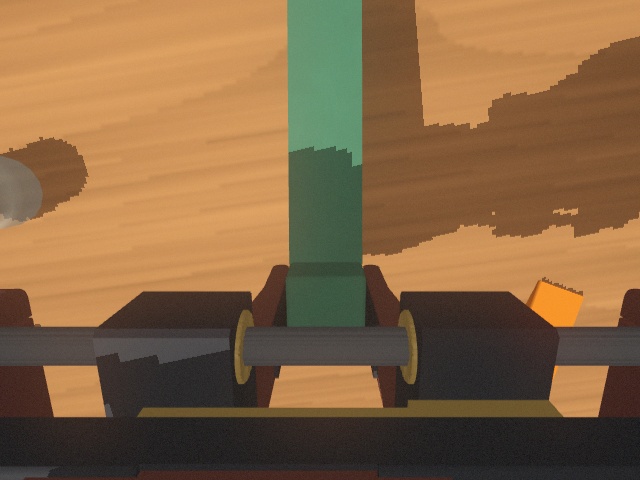

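```bash
python3 -m jog '[[0,[0,0,-0.47],[0,0.008,0]],[0,[0,2.5,-0.47],[0,0.008,0]],[0,[0,4.3,-0.47],[0,0.008,0]],[0,[0,4.8,-0.47],[0,0.008,0]],[0,[0,4.8,-0.47],[0,0.008,0]],[0,[0,4.8,-0.47],[0,0.008,0]]]'
python3 - <<'E'
from h import *
from workcell import ctrl
M,p=status(); print(goal(M,p,RC-322*RX+[0,0,18.8],171.24))
im=ctrl.get_image("top");M,p=status();im=ctrl.get_image("wrist");M,p=status(); cv2.imwrite("pics/w3.png",im["color"][:,:,::-1]); np.savez("pics/w3.npz",**im)
E
```

```text
t: 5.4
ee_pos: [466.6, 152.9, 21.2]
orientation: [-0.167, -2.141, 2.141]
ft_force: [0.0, -1.2, -2.0]
width: 31.9
t 5.4 p [466.6  152.9   21.24] xang 171.12 ydown [ 5.e-04  2.e-04 -1.e+00] F [ 0.03 -1.16 -2.05] w 31.9 q [ 0.29  0.57  2.02 -0.    0.55  2.02]
(array([0.09, 0.24, 0.05]), array([ 0.   , -0.002, -0.   ]))
t 5.45 p [466.79 152.94  21.45] xang 171.11 ydown [ 1.1e-03  4.0e-04 -1.0e+00] F [ 0.32 -0.31 -1.08] w 32.1 q [0.29 0.57 2.02 0.   0.55 2.02]
t 5.5 p [466.87 152.94  21.57] xang 171.11 ydown [ 1.4e-03  4.0e-04 -1.0e+00] F [-0.19  0.62 -0.77] w 32.1 q [0.29 0.57 2.02 0.   0.54 2.02]
```

View pics/w3.png

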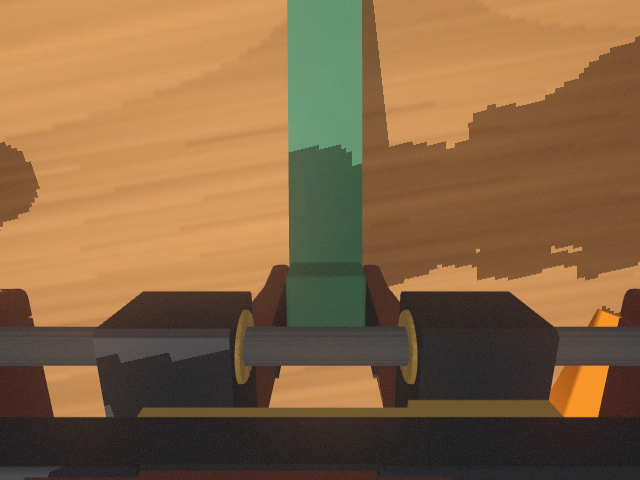

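```bash
for i in 1; do python3 -m jog '[[0,[0,0.1,0],[0,0,0]],[0,[0,0.2,0],[0,0,0]],[0,[0,0.2,0],[0,0,0]],[0,[0,0.2,0],[0,0,0]]]'; done
python3 - <<'E'
from h import *
from workcell import ctrl
F=[];Z=[]
for i in range(4):
    ctrl.get_image("top"); M,p,o=now(); F.append(o["ft_force"]);Z.append(o["ee_pos"])
print(np.mean(F,0).round(2),np.std(F,0).round(2),np.mean(Z,0).round(2))
E
```

```text
t: 5.9
ee_pos: [466.3, 152.7, 18.9]
orientation: [-0.167, -2.141, 2.141]
ft_force: [-0.2, 0.1, -0.8]
width: 32.0
[-0.27 -0.31 -0.49] [0.25 0.51 0.49] [466.24 152.72  18.81]
```

```bash
python3 -m jog '[[0,[0,0.05,0],[0,0,0]],[0,[0,0.05,0],[0,0,0]]]'
cat >> h.py <<'E'
def avg(n=4):
    from workcell import ctrl
    F=[];Z=[];A=[]
    for i in range(n):
        ctrl.get_image("top"); M,p,o=now(); F.append(o["ft_force"]);Z.append(p);A.append(M[:,0])
    f=np.mean(F,0);z=np.mean(Z,0);a=np.mean(A,0)
    print("t",round(o["t"],2),"w",round(o["width"],1),"F riser",[round(float(f@RX),2),round(float(f@RY),2),round(float(f[2]),2)],"sd",np.std(F,0).round(2),"heel riser",toriser(z).round(2),"tip x",(toriser(z)[0]+147.5).round(1),"yaw err",round(float(np.degrees(np.arctan2(-a@RY,-a@RX))),2))
E
python3 -c "from h import *; avg()"
```

```text
t: 6.3
ee_pos: [466.2, 152.7, 18.7]
orientation: [-0.167, -2.141, 2.141]
ft_force: [-1.3, 0.6, 7.2]
width: 31.9
t 6.5 w 32.1 F riser [-1.71, -0.61, 6.72] sd [0.23 0.3  0.7 ] heel riser [-3.2143e+02  2.8000e-01  1.8760e+01] tip x -173.9 yaw err -0.14
```

```bash
python3 -m jog '[[0,[0,-0.04,0],[0,0,0]],[0,[0,-0.04,0],[0,0,0]]]'; 
python3 -c "from h import *; avg()"
```

```text
t: 6.7
ee_pos: [466.3, 152.7, 18.8]
orientation: [-0.167, -2.141, 2.141]
ft_force: [-0.8, 0.4, 2.8]
width: 31.4
t 6.9 w 31.9 F riser [-0.45, 0.1, 3.09] sd [0.82 0.35 0.46] heel riser [-3.2137e+02  3.2000e-01  1.8770e+01] tip x -173.9 yaw err -0.14
```

```bash
python3 -m jog '[[0,[0,-0.025,0],[0,0,0]],[0,[-1,-0.025,0],[0,0,0]],[0,[-2.2,-0.025,0],[0,0,0]],[0,[-2.9,-0.025,0],[0,0,0]],[0,[-3,-0.025,0],[0,0,0]],[0,[-3,-0.025,0],[0,0,0]]]'; 
python3 -c "from h import *; avg()
from workcell import ctrl
im=ctrl.get_image('wrist'); cv2.imwrite('pics/w4.png',im['color'][:,:,::-1]); np.savez('pics/w4.npz',**im)
im=ctrl.get_image('side'); cv2.imwrite('pics/s4.png',cv2.resize(im['color'][150:300,200:500,::-1],None,fx=2.6,fy=2.6)); "
```

```text
t: 7.5
ee_pos: [496.1, 147.9, 18.7]
orientation: [-0.167, -2.14, 2.14]
ft_force: [0.9, 0.3, -0.7]
width: 31.9
t 7.7 w 32.1 F riser [-0.02, -0.05, -0.95] sd [0.23 0.08 0.53] heel riser [-2.9181e+02  5.0000e-02  1.8780e+01] tip x -144.3 yaw err -0.14
```

View pics/w4.png

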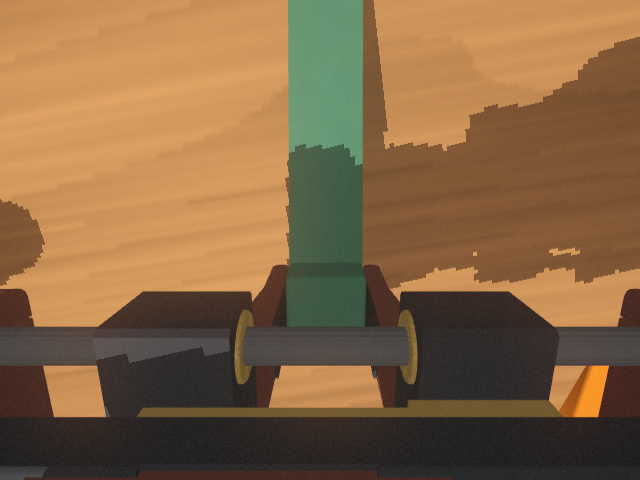

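View pics/s4.png

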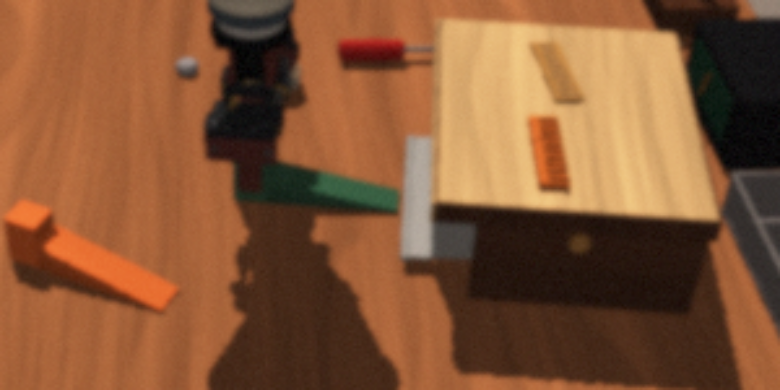

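The side crop shows the tip at (400,200), square to the middle of the lip (lip from (418,138) to (418,258)). I'll drive in slowly from here.

```bash
python3 -m jog '[[0,[-0.2,0,0],[0,0,0]],[0,[-0.4,0,0],[0,0,0]],[0,[-0.6,0,0],[0,0,0]],[0,[-0.8,0,0],[0,0,0]],[0,[-1,0,0],[0,0,0]],[0,[-1,0,0],[0,0,0]]]'; 
python3 -c "from h import *; avg()"
```

```text
t: 8.4
ee_pos: [506.2, 146.5, 19.0]
orientation: [-0.167, -2.141, 2.141]
ft_force: [-0.3, -0.3, -0.0]
width: 32.0
t 8.6 w 32.0 F riser [-0.3, -0.23, -0.1] sd [0.12 0.34 0.44] heel riser [-2.8147e+02  1.4000e-01  1.8900e+01] tip x -134.0 yaw err -0.14
```

```bash
python3 -m jog '[[0,[-0.2,0,0],[0,0,0]],[0,[-0.4,0,0],[0,0,0]],[0,[-0.6,0,0],[0,0,0]],[0,[-0.8,0,0],[0,0,0]],[0,[-0.8,0,0],[0,0,0]]]'; 
python3 -c "from h import *; avg()"
```

```text
t: 9.1
ee_pos: [514.1, 145.3, 19.0]
orientation: [-0.167, -2.141, 2.141]
ft_force: [-0.5, -0.2, 0.1]
width: 31.8
t 9.3 w 31.7 F riser [0.07, 0.23, -0.9] sd [0.27 0.4  0.64] heel riser [-2.7345e+02  1.3000e-01  1.8900e+01] tip x -126.0 yaw err -0.14
```

```bash
python3 -m jog '[[0,[-0.2,0,0],[0,0,0]],[0,[-0.4,0,0],[0,0,0]],[0,[-0.6,0,0],[0,0,0]],[0,[-0.8,0,0],[0,0,0]],[0,[-0.8,0,0],[0,0,0]]]'; 
python3 -c "from h import *; avg()"
python3 -m jog '[[0,[-0.2,0,0],[0,0,0]],[0,[-0.4,0,0],[0,0,0]],[0,[-0.6,0,0],[0,0,0]],[0,[-0.8,0,0],[0,0,0]],[0,[-0.8,0,0],[0,0,0]]]'; 
python3 -c "from h import *; avg()"
```

```text
t: 9.8
ee_pos: [521.7, 144.0, 18.8]
orientation: [-0.167, -2.14, 2.141]
ft_force: [1.0, 0.1, -1.6]
width: 31.9
t 10.0 w 31.9 F riser [0.77, 0.17, -2.62] sd [0.6  0.27 0.43] heel riser [-2.6543e+02  1.1000e-01  1.8850e+01] tip x -117.9 yaw err -0.14
t: 10.5
ee_pos: [527.8, 142.6, 18.8]
orientation: [-0.163, -2.138, 2.14]
ft_force: [-6.4, 0.8, 2.8]
width: 32.0
t 10.7 w 32.0 F riser [-6.25, -0.84, 2.76] sd [0.41 0.4  0.7 ] heel riser [-259.16   -0.33   18.76] tip x -111.7 yaw err -0.14
```

```bash
python3 -m jog '[[0,[-0.2,0,0],[0,0,0]],[0,[-0.4,0,0],[0,0,0]],[0,[-0.6,0,0],[0,0,0]],[0,[-0.8,0,0],[0,0,0]],[0,[-0.8,0,0],[0,0,0]]]'; 
python3 -c "from h import *; avg()"
python3 -m jog '[[0,[-0.2,0,0],[0,0,0]],[0,[-0.4,0,0],[0,0,0]],[0,[-0.6,0,0],[0,0,0]],[0,[-0.8,0,0],[0,0,0]],[0,[-0.8,0,0],[0,0,0]]]'; 
python3 -c "from h import *; avg()"
```

```text
t: 11.2
ee_pos: [535.5, 141.4, 18.7]
orientation: [-0.162, -2.138, 2.14]
ft_force: [-6.6, 0.7, 2.9]
width: 31.3
t 11.4 w 31.6 F riser [-7.13, -0.22, 3.13] sd [0.23 0.46 0.37] heel riser [-251.28   -0.37   18.75] tip x -103.8 yaw err -0.14
t: 11.9
ee_pos: [543.7, 140.2, 18.8]
orientation: [-0.163, -2.138, 2.14]
ft_force: [-6.1, 0.4, 2.3]
width: 32.2
t 12.1 w 32.1 F riser [-5.65, -0.52, 2.23] sd [0.36 0.21 0.47] heel riser [-243.04   -0.33   18.75] tip x -95.5 yaw err -0.14
```

```bash
python3 -m jog '[[0,[-0.2,-0.01,0],[0,0,0]],[0,[-0.4,-0.01,0],[0,0,0]],[0,[-0.6,-0.015,0],[0,0,0]],[0,[-0.8,-0.015,0],[0,0,0]],[0,[-0.8,-0.015,0],[0,0,0]]]'; 
python3 -c "from h import *; avg()"
python3 -m jog '[[0,[-0.2,0,0],[0,0,0]],[0,[-0.4,0,0],[0,0,0]],[0,[-0.6,0,0],[0,0,0]],[0,[-0.8,0,0],[0,0,0]],[0,[-0.8,0,0],[0,0,0]]]'; 
python3 -c "from h import *; avg()"
```

```text
t: 12.6
ee_pos: [552.0, 139.0, 18.8]
orientation: [-0.164, -2.139, 2.14]
ft_force: [-5.4, 0.4, 0.8]
width: 32.1
t 12.8 w 32.3 F riser [-4.16, -0.57, -0.73] sd [0.1  0.49 0.95] heel riser [-2.3442e+02 -2.3000e-01  1.8790e+01] tip x -86.9 yaw err -0.14
t: 13.3
ee_pos: [561.8, 137.9, 19.1]
orientation: [-0.168, -2.141, 2.141]
ft_force: [-1.3, -0.2, -2.3]
width: 31.6
t 13.5 w 32.0 F riser [-0.77, -0.61, -2.92] sd [0.63 0.51 0.29] heel riser [-2.2482e+02  1.4000e-01  1.9240e+01] tip x -77.3 yaw err -0.14
```

```bash
python3 -m jog '[[0,[-0.05,0.02,0],[0,0,0]],[0,[-0.2,0.04,0],[0,0,0]],[0,[-0.3,0.04,0],[0,0,0]],[0,[-0.3,0.04,0],[0,0,0]]]'; 
python3 -c "from h import *; avg()"
```

```text
t: 13.9
ee_pos: [563.2, 137.5, 18.7]
orientation: [-0.165, -2.14, 2.14]
ft_force: [-4.6, 1.2, 0.8]
width: 31.8
t 14.1 w 32.1 F riser [-5.27, 0.37, 1.05] sd [0.16 0.91 0.24] heel riser [-2.2325e+02 -1.0000e-02  1.8740e+01] tip x -75.8 yaw err -0.13
```

```bash
python3 -m jog '[[0,[-0.15,0,0],[0,0,0]],[0,[-0.3,0,0],[0,0,0]],[0,[-0.4,0,0],[0,0,0]],[0,[-0.4,0,0],[0,0,0]]]'; 
python3 -c "from h import *; avg()"
python3 -m jog '[[0,[-0.1,0,0],[0,0,0]],[0,[-0.2,0,0],[0,0,0]],[0,[-0.3,0,0],[0,0,0]],[0,[-0.3,0,0],[0,0,0]]]'; 
python3 -c "from h import *; avg()"
```

```text
t: 14.5
ee_pos: [567.5, 136.8, 18.7]
orientation: [-0.165, -2.14, 2.14]
ft_force: [-4.4, 1.1, 1.1]
width: 31.9
t 14.7 w 32.1 F riser [-5.33, -0.27, 1.83] sd [0.28 0.37 0.73] heel riser [-2.1896e+02 -2.0000e-02  1.8740e+01] tip x -71.5 yaw err -0.14
t: 15.1
ee_pos: [570.4, 136.3, 18.7]
orientation: [-0.165, -2.14, 2.14]
ft_force: [-5.6, 0.5, 1.7]
width: 31.8
t 15.3 w 32.1 F riser [-5.57, -0.09, 1.97] sd [0.09 0.43 0.24] heel riser [-2.1605e+02 -5.0000e-02  1.8730e+01] tip x -68.6 yaw err -0.14
```

```bash
for i in 1 2; do python3 -m jog '[[0,[-0.1,0,0],[0,0,0]],[0,[-0.2,0,0],[0,0,0]],[0,[-0.2,0,0],[0,0,0]]]' | grep force; 
python3 -c "from h import *; avg(3)"; done
```

```text
ft_force: [-5.0, 0.2, 1.8]
t 15.75 w 32.0 F riser [-5.41, -0.27, 2.13] sd [0.6  0.89 0.41] heel riser [-2.140e+02 -4.000e-02  1.874e+01] tip x -66.5 yaw err -0.13
ft_force: [-11.8, 2.3, 7.7]
t 16.2 w 31.5 F riser [-11.89, 0.93, 7.19] sd [0.36 0.11 0.23] heel riser [-2.1374e+02 -1.5000e-01  1.8730e+01] tip x -66.2 yaw err -0.13
```

```bash
python3 -m jog '[[0,[-0.1,0,0],[0,0,0]],[0,[-0.15,0,0],[0,0,0]],[0,[-0.15,0,0],[0,0,0]]]' | grep force; 
python3 -c "from h import *; avg(3)"
```

```text
ft_force: [-16.0, 4.5, 10.7]
t 16.65 w 31.8 F riser [-16.15, 1.79, 10.83] sd [0.27 0.12 0.15] heel riser [-2.1359e+02 -1.8000e-01  1.8680e+01] tip x -66.1 yaw err -0.13
```

This is the bite: the push rose from 5.4 to 16 N with almost no travel, and the wedge height at the lip (~21 mm) fits the shut position. The downward press has also grown to about 11 N and hides some of the push, so I'll ease it off and read again.

```bash
python3 -m jog '[[0,[0,-0.03,0],[0,0,0]],[0,[0,-0.06,0],[0,0,0]],[0,[0,-0.06,0],[0,0,0]]]' | grep force; 
python3 -c "from h import *; avg(3)
from workcell import ctrl
print(ctrl.get_obs()['moment'])
im=ctrl.get_image('side'); cv2.imwrite('pics/s5.png',cv2.resize(im['color'][150:300,200:500,::-1],None,fx=2.6,fy=2.6));np.savez('pics/side5.npz',**im)"
```

```text
ft_force: [-12.9, 4.0, 3.6]
t 17.1 w 31.5 F riser [-14.26, 1.96, 4.13] sd [0.43 0.48 0.56] heel riser [-213.42   -0.24   18.69] tip x -65.9 yaw err -0.12
[0.81906907 1.84597158 0.1219209 ]
```

View pics/s5.png

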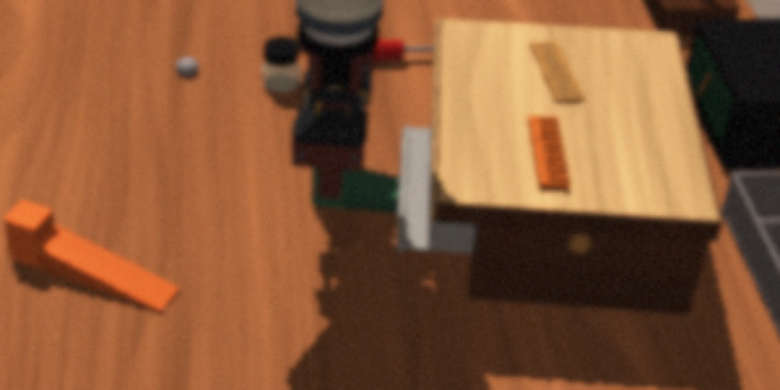

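```bash
python3 -m jog '[[0,[0,-0.02,0],[0,0,0]],[0,[-0.05,-0.025,0],[0,0,0]],[0,[-0.05,-0.025,0],[0,0,0]]]' | grep force; 
python3 -c "from h import *; avg(3)
P0=toriser(cloud(load('side0'))); P1=toriser(cloud(load('side5')))
for P in (P0,P1):
    for ylo in (-80,-40,30,60):
        m=(P[...,0]>-146)&(P[...,0]<-128)&(P[...,1]>ylo)&(P[...,1]<ylo+25)&(P[...,2]>5)&(P[...,2]<50)
        print(ylo,m.sum(),np.median(P[m],0).round(1) if m.sum() else '')
"
```

```text
ft_force: [-13.8, 4.2, 2.9]
t 17.6 w 31.8 F riser [-14.68, 1.87, 3.56] sd [0.45 0.37 0.6 ] heel riser [-213.35   -0.29   18.71] tip x -65.8 yaw err -0.12
-80 32 [-133.4  -69.1   16.5]
-40 28 [-134.9  -28.    15.4]
30 30 [-134.6   42.7   15.6]
60 22 [-135.2   72.3   16.1]
-80 45 [-136.8  -68.2   27.6]
-40 46 [-135.9  -27.    27.4]
30 36 [-136.8   43.5   28.3]
60 39 [-136.3   72.1   27.2]
```

Depth readings show the lip rose about 11.8 mm, which is the full sag, so the bin is shut. One small final tap, with the press kept light.

```bash
python3 -m jog '[[0,[0,-0.02,0],[0,0,0]],[0,[-0.07,-0.03,0],[0,0,0]],[0,[-0.07,-0.03,0],[0,0,0]],[0,[-0.07,-0.03,0],[0,0,0]]]' | grep force; 
python3 -c "from h import *; avg(4)"
```

```text
ft_force: [-15.3, 5.8, 1.8]
t 18.2 w 31.9 F riser [-15.02, 2.49, 2.35] sd [0.28 0.52 0.37] heel riser [-213.19   -0.41   18.71] tip x -65.7 yaw err -0.12
```

```bash
python3 -m jog '[[0,[-0.03,-0.02,-0.02],[0,0,0]],[0,[-0.08,-0.035,-0.04],[0,0,0]],[0,[-0.08,-0.035,-0.04],[0,0,0]],[0,[-0.08,-0.035,-0.04],[0,0,0]]]' | grep force; 
python3 -c "from h import *; avg(4)"
```

```text
ft_force: [-17.0, 4.7, 0.6]
t 18.8 w 32.1 F riser [-16.11, 1.78, 1.96] sd [0.38 0.31 0.28] heel riser [-213.14   -0.38   18.74] tip x -65.6 yaw err -0.12
```

```bash
python3 -m jog '[[0,[-0.02,-0.01,0],[0,0,0]],[0,[-0.04,-0.02,0],[0,0,0]],[0,[-0.04,-0.02,0],[0,0,0]]]' | grep force; 
python3 -c "from h import *; avg(4)"
```

```text
ft_force: [-16.8, 5.2, 2.0]
t 19.3 w 31.7 F riser [-17.33, 2.37, 1.06] sd [0.58 0.37 0.42] heel riser [-213.11   -0.39   18.78] tip x -65.6 yaw err -0.11
```

17.3 N with only 1 N of press, so the wedge is biting. I'll unload the arm gently before opening so the fingers don't spring forward.

```bash
python3 -m jog '[[0,[0.1,0.017,0],[0,0,0]],[0,[0.2,0.035,0],[0,0,0]],[0,[0.2,0.035,0],[0,0,0]]]' | grep force; 
python3 -c "from h import *; avg(3)"
```

```text
ft_force: [-10.0, 2.8, -2.9]
t 19.75 w 32.0 F riser [-10.99, 1.0, -2.49] sd [0.29 0.52 0.32] heel riser [-213.07   -0.28   18.72] tip x -65.6 yaw err -0.13
```

```bash
python3 -m jog '[[0,[0.1,0.03,0],[0,0,0]],[0,[0.22,0.06,0],[0,0,0]],[0,[0.22,0.06,0],[0,0,0]]]' | grep force; 
python3 -c "from h import *; avg(3)"
```

```text
ft_force: [-5.6, -1.0, -4.2]
t 20.2 w 32.1 F riser [-5.68, -1.14, -4.43] sd [0.52 0.41 0.1 ] heel riser [-2.1309e+02 -1.3000e-01  1.8710e+01] tip x -65.6 yaw err -0.14
```

```bash
python3 -m jog '[[0,[0.05,0.03,0],[0,0,0]],[0,[0.08,0.05,0.03],[0,0,0]],[0,[0.08,0.05,0.03],[0,0,0]]]' | grep force; 
python3 -c "from h import *; avg(3)"
```

```text
ft_force: [-5.4, -0.9, -2.8]
t 20.65 w 31.9 F riser [-4.41, -1.9, -2.71] sd [0.03 0.09 0.23] heel riser [-2.1304e+02 -1.2000e-01  1.8710e+01] tip x -65.5 yaw err -0.14
```

```bash
python3 -m jog '[[0,[0.06,0.02,0.04],[0,0,0]],[0,[0.06,0.03,0.06],[0,0,0]],[0,[0.06,0.03,0.06],[0,0,0]]]' | grep force; 
python3 -c "from h import *; avg(3)"
```

```text
ft_force: [-3.6, 2.4, -3.3]
t 21.1 w 31.8 F riser [-3.88, 1.82, -2.95] sd [0.02 0.67 0.35] heel riser [-2.1299e+02 -1.6000e-01  1.8710e+01] tip x -65.5 yaw err -0.14
```

```bash
python3 -m jog '[[0.7,[0,0,-0.03],[0,0,0]],[0.7,[0,0,-0.03],[0,0,0]],[0.7,[0,0,-0.03],[0,0,0]],[0.7,[0,0,-0.03],[0,0,0]],[0.7,[0,0,-0.03],[0,0,0]]]'
python3 -c "from h import *; avg(3)"
```

```text
t: 21.6
ee_pos: [573.7, 135.7, 18.9]
orientation: [-0.168, -2.141, 2.141]
ft_force: [0.2, 0.4, 0.8]
width: 61.3
t 21.75 w 61.7 F riser [-0.59, 0.16, 0.14] sd [0.15 0.22 0.3 ] heel riser [-2.1295e+02 -1.8000e-01  1.8720e+01] tip x -65.4 yaw err -0.14
```

```bash
python3 -m jog '[[0.7,[0,-1.5,0],[0,0,0]],[0.7,[0,-5,0],[0,0,0]],[0.7,[0,-9,0],[0,0,0]],[0.7,[4,-13,0],[0,0,0]],[0.7,[8,-15,0],[0,0,0]],[0.7,[11,-15,0],[0,0,0]],[0.7,[11,-15,0],[0,0,0]]]'
python3 - <<'E'
from h import *
from workcell import ctrl
status()
for n in ["top","side","wrist"]:
    im=ctrl.get_image(n); cv2.imwrite(f"pics/{n}6.png",im["color"][:,:,::-1]); np.savez(f"pics/{n}6.npz",**im)
for n in ("side0","side5","side6"):
    P=toriser(cloud(load(n)))
    for ylo in (-80,-40,30,60):
        m=(P[...,0]>-146)&(P[...,0]<-128)&(P[...,1]>ylo)&(P[...,1]<ylo+25)&(P[...,2]>5)&(P[...,2]<50)
        print(n,ylo,np.median(P[m],0).round(1) if m.sum() else '')
for n in ("top6","wrist6"):
    im=load(n);P=toriser(cloud(im)); g=cv2.inRange(cv2.cvtColor(im["color"],cv2.COLOR_RGB2HSV),(65,80,25),(95,255,255))>0
    h=g&(abs(P[...,2]-50)<6)&(P[...,0]<-150); print(n,h.sum(),cv2.minAreaRect(P[h][:,:2].astype(np.float32)) if h.sum() else '',np.nanmedian(P[h],0))
E
```

```text
t: 22.45
ee_pos: [461.1, 152.9, 170.2]
orientation: [-0.165, -2.141, 2.141]
ft_force: [-1.0, -0.2, -0.7]
width: 61.8
t 22.45 p [461.11 152.89 170.23] xang 171.18 ydown [-3.e-04  1.e-04 -1.e+00] F [-0.96 -0.24 -0.68] w 61.8 q [0.3  0.3  1.97 0.   0.87 2.02]
side0 -80 [-133.4  -69.1   16.5]
side0 -40 [-134.9  -28.    15.4]
side0 30 [-134.6   42.7   15.6]
side0 60 [-135.2   72.3   16.1]
side5 -80 [-136.8  -68.2   27.6]
side5 -40 [-135.9  -27.    27.4]
side5 30 [-136.8   43.5   28.3]
side5 60 [-136.3   72.1   27.2]
side6 -80 [-136.9  -68.2   27.3]
side6 -40 [-136.1  -26.2   27.7]
side6 30 [-136.7   42.3   27.9]
side6 60 [-136.4   70.7   27.4]
top6 170 ((-215.87721252441406, -1.3770370483398438), (28.686063766479492, 34.94212341308594), 88.15398406982422) [-217.00746948   -2.96630654   50.58247896]
wrist6 340 ((-211.12872314453125, -1.6832714080810547), (28.062950134277344, 28.377532958984375), 2.2968859672546387) [-205.11709955   -6.67003834   49.24528094]
```

View pics/wrist6.png

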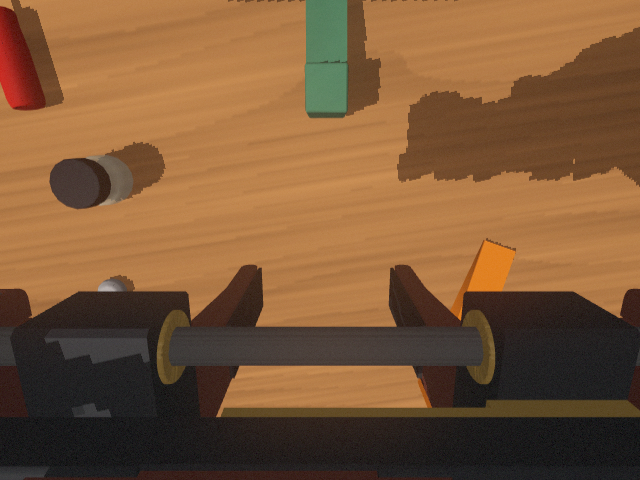

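View pics/side6.png

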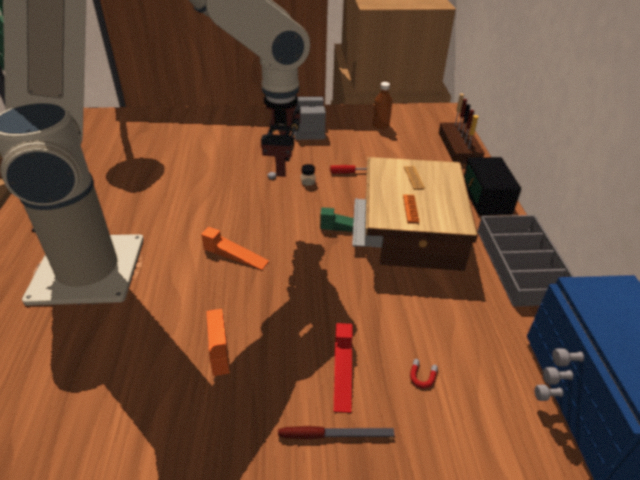

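The side view shows the bin shut, the green wedge released at (335,220) pointing under the middle of the lip, and every bystander where it started. The wrist view shows the heel block standing square at (326,90), clear of the fingers.

```bash
python3 -c "
from workcell import ctrl
print(ctrl.close_job())"
```

```text
the job is handed in; nothing more can be done
None
```

I drove the green wedge under the middle of the lip until the bin was shut, let go, and handed the job in at about 22.6 s. It reported no verdict.

- **Driving in:** I slid the wedge in flat, thin end first and square to the shelf. The push was 4 to 7 N while the bin rose, apart from one spot where the wedge was briefly held about 0.4 mm high. It then jumped to 12–16 N with almost no travel. I eased the downward press and stopped at about 17.3 N of push, with only about 1 N of press.
- **Release:** I unloaded the arm before opening the fingers. The gripper moved about 0.2 mm while unloading and the wedge showed no slip.

**Last checks:**
- **Bin:** The lip stands about 12 mm higher than at the start, which is the full sag, and it stayed there after release.
- **Wedge position:** The heel is within 3 mm of the bin's middle. The wedge was square to about 0.14° while gripped.
- **Bystanders:** None looked moved in the pictures; I did not measure them.

**Unconfirmed or disagreeing:**
- **Holding force:** The force left on the lip after release could not be measured. From the push I put it at about 8 N.
- **Camera views:** The top and wrist views differ by 5 mm on the heel's position along the shelf direction. The wrist view's heel outline was incomplete.

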